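# Find the coin tin on the wardrobe shelf by its weight

## Robot

A 6-joint arm with a two-finger parallel gripper is mounted at the origin on the work surface. World frame = base frame: x ahead of the robot, y to its left, z up, the work surface at z = 0. Lengths are in mm, angles in rad, forces in N, time in s.
With the tool pointing down it reaches from about 275 to 750 mm from the base axis. Payload 10.2 kg.
Tool frame: the origin (TCP) lies at the very end of the fingers, on their centre line; the grasp point (between the pads) lies 19 mm behind it; x points along the fingers, y is the direction in which the jaws open and shut, and the axes are right-handed (so a half turn about x gives the same grasp; the last joint's range is limited). The gripper opens to 85 mm and grips with 20 to 120 N. Pads are 22 mm wide; open, the fingers measure 114 mm over their backs; the gripper's body (76 mm by 85 mm) begins 54 mm behind the grasp point. The pads swing forward as they close: fully open they stand 13 mm farther back than shut.
Start: joints at [0.965, 0.313, 1.498, -0, 1.331, -0.223], TCP at [196.11, 487.003, 209.794] pointing down, gripper open.
Joint ranges: [-2.94, 2.94], [-0.97, 2.17], [0.19, 2.56], [-1.23, 4.37], [0.02, 3.11], [-2.88, 2.88]. Speed limits (rad/s): [2.39, 2.39, 3.01, 3.14, 3.14, 3.14].

## Interface

Orientations are given as a unit quaternion [w, x, y, z].
In Python, from rig import ctrl gives the robot as it stands. The module is installed in compiled form; this text tells all that it offers.
- The arm moves only by the tool move_arm, never from a script. Its argument "targets" is a list that holds one entry, the list of rows, each a list of 7 numbers: the opening, from 0 (shut) to 1 (fully open), then the shift along the tool's x, y, z each as a share of 150 mm, from -1 to 1, then the turn, a rotation vector about the tool's x, y, z each as a share of 60 degrees, from -1 to 1. A call has 1 to 5 rows; each row shifts and turns the commanded pose from where the row before left it, along the tool's axes as they then stand; what a row does not reach is not made up. A row lasts 1/10 s, in which the tool goes at most 50 mm and 8.59 degrees, less where a joint would pass 70% of its speed; a pose out of reach is approached as far as the arm can. A call with a number of a shift or a turn outside -1 to 1 is refused whole. A call with a gripper value outside its range is refused whole. The fingers move at their own pace and stop on an object; "force" is the grip in N (left out, the last holds). Time passes only in rows, so rows that do not move let the fingers close. It gives the time, the measured TCP pose, the force and the opening at its end, in the units of the state.
- ctrl.sense(): the state, without advancing time (a new reading comes with each control period).
- ctrl.capture(name): name is "scene" or "top"; returns the picture (480x640x3 uint8, red, green, blue); there is no depth.
- ctrl.calibration(name): a dict with "camera_matrix" (3x3 intrinsics, pixels), "D" ([k1, k2, p1, p2, k3] as OpenCV has them; the pictures are not rectified), "extrinsics" (4x4, takes a point from world to camera coordinates). Camera axes: x right, y down, z forward; pixel columns grow to the right and rows downward; lengths in mm; the calibration is good to about 2 mm. A picture is of the moment at which its call begins. calibration takes no time and is no camera call.
- ctrl.finish_job(): hands the job in, once; it reports no verdict.
Trained networks look in the newest picture that a camera, given by its name, has taken for a name from the list of things; names that differ only in an ending like _2 or _b are one class to them, and where a whole thing is asked for, a point or a joint stands for the part that bears it (a point fixed in the world has none). Each returns a list of dicts, best first, with "confidence" (0 to 1); they miss things now and then, are a little off and sometimes report something else, mostly with a low value. They report only what shows in the picture. A call takes as long as a camera call. They do not tell look-alikes from the thing itself.
- ctrl.recognise(label, camera): "point" ([row, column] in pixels, amid what is visible of it).
- ctrl.cut_out(label, camera): "pixels" (480x640 bool, what is visible of it) and "point" ([row, column] in pixels, amid what is visible of it).
The state is a dict: "time_s": time; "joints": joint angles; "dq": joint speeds; "tau": joint torques, N m; "eef_pos": TCP position; "ee_rot": TCP orientation; "force": force on the tool from outside, world axes, zero at the start; "wrist_torque": the same for the moment, N m; "grip_width": opening from 0.0 (shut) to 1.0 (fully open).
Only numpy, scipy, OpenCV 4.12 (cv2) and the standard library are available. Lean on these libraries where they do the work, as an engineer would, in place of code of your own. Each camera call takes 0.05 s, during which the arm holds its last target.

## Task

Three closed tins that look just alike stand in a row on the wardrobe shelf, and one, by far the heaviest, is packed with the saved-up coins: heft them one at a time from your left to your right, lifting each a few centimetres off the liner and setting it back upright where it stood. Then hold the heaviest one up, upright and still, over the middle of the steel bracelet tray with its bottom some 15 cm above the shelf, and finish while still holding it there (if the last tin you heft is the heaviest you may keep it in hand). The other two tins stay standing in their places, no tin is tipped over, and the other things on the shelf are left where they are.

Things in the scene. Friction and masses are not known exactly. Their poses are not given: they have to be found in the camera images.
- tin_left: The left one (largest y) of three closed tins that look exactly alike: square, teal with a cream band and a brass lid, 56 x 56 mm, 78 mm tall, upright. Origin at the centre of its underside, z up, x and y square to the flat sides (grip across either, 56 mm). Lid shut fast, level with the sides. The three weigh 0.13-0.15, 0.26-0.31 and 0.53-0.62 kg with contents; any of them can be the heavy one.
- tin_middle: The middle one of three closed tins that look exactly alike: square, teal with a cream band and a brass lid, 56 x 56 mm, 78 mm tall, upright. Origin at the centre of its underside, z up, x and y square to the flat sides (grip across either, 56 mm). It stands 135 mm or more from either neighbour, centre to centre. What is packed inside a tin may shift a millimetre or two.
- tin_right: The right one (smallest y) of three closed tins that look exactly alike: square, teal with a cream band and a brass lid, 56 x 56 mm, 78 mm tall, upright. Origin at the centre of its underside, z up, x and y square to the flat sides (grip across either, 56 mm). It stands 135 mm or more from the next tin, centre to centre.
- bracelet_tray: Loose shallow stainless steel tray with bangles lying in it (part of it), 110 mm (its x) by 160 mm (its y), rim 16 mm high. Origin at the centre of its underside. It stands beyond the row of tins, left or right, having changed places with the bamboo box or not.
- liner: Fixed ribbed grey plastic shelf liner 3 mm thick; its top, on which everything stands, is at z = 0.003. Origin under its middle.
- bamboo_box: Loose small closed bamboo box, 94 mm (x) by 124 mm (y), 61 mm tall, beyond the row of tins on the side where the tray is not. Origin at the centre of its underside. Not to be moved.
- piggy_bank: Loose red ceramic piggy bank, about 135 mm long (its x, nose to -x), 88 mm wide, 110 mm tall to the ears. Origin at the middle on the shelf between its feet. It stands farther back than tray and bamboo box. Not to be moved.
- clip_hanger: Loose black plastic clip hanger with two clips and a steel hook, lying flat at the far right, 340 mm long (its x), the hook reaching 100 mm to its y side, 22 mm high. Origin at the middle of its bar on the shelf. Not to be moved.
- cologne: Loose amber glass cologne bottle with a black cap, 44 mm across, 95 mm tall, right of the tray or bamboo box. Origin at the centre of its underside. Not to be moved.
- polish_tin: Loose round tin of shoe polish, 75 mm across, 22 mm high, left of the tray or bamboo box. Origin at the centre of its underside. Not to be moved.
- shoe_box: Fixed white stackable shoe box, 320 mm (x) by 200 mm (y), 131 mm high, left of the row of tins. Origin at the centre of its underside.
Things that resemble listed ones, but are neither listed nor needed, are in the scene too. What is shaped like the tin_right but red is not meant. What is shaped like the tin_middle but purple is not meant.

How it is judged (in metres and radians):
On the way, in this order (a step that is already met when the one before it is completed fails the run):
1. the left tin alone is lifted in the fingers clear of the liner, roughly upright, while the other two stand in their places (height (world z) of tin_left above 0.015 m and angle between tin_left's own z axis and vertical below 0.35 rad and contact force between tin_left and the fingers above 0.5 N and contact force between tin_left and liner below 0.05 N and distance of each of tin_middle, tin_right from where it was at the start of the episode below 0.03 m and height (world z) of each of tin_middle, tin_right below 0.008 m and angle between each of tin_middle, tin_right's own z axis and vertical below 0.1 rad), for 0.2 s.
2. the middle tin alone is lifted in the fingers clear of the liner, roughly upright, while the other two stand in their places (height (world z) of tin_middle above 0.015 m and angle between tin_middle's own z axis and vertical below 0.35 rad and contact force between tin_middle and the fingers above 0.5 N and contact force between tin_middle and liner below 0.05 N and distance of each of tin_left, tin_right from where it was at the start of the episode below 0.03 m and height (world z) of each of tin_left, tin_right below 0.008 m and angle between each of tin_left, tin_right's own z axis and vertical below 0.1 rad), for 0.2 s.
3. the right tin alone is lifted in the fingers clear of the liner, roughly upright, while the other two stand in their places (height (world z) of tin_right above 0.015 m and angle between tin_right's own z axis and vertical below 0.35 rad and contact force between tin_right and the fingers above 0.5 N and contact force between tin_right and liner below 0.05 N and distance of each of tin_left, tin_middle from where it was at the start of the episode below 0.03 m and height (world z) of each of tin_left, tin_middle below 0.008 m and angle between each of tin_left, tin_middle's own z axis and vertical below 0.1 rad), for 0.2 s.
At the end, for the whole second after the job is handed in: The heaviest tin is held in the fingers alone, still, upright within 0.2 rad, underside over 0.09 m above the shelf, centre within 45 mm of the tray's centre seen from above; the two lighter tins stand released, upright and at rest on the liner within 30 mm of where they began (((height (world z) of tin_left above 0.09 m and horizontal distance between tin_left and bracelet_tray below 0.045 m and angle between tin_left's own z axis and vertical below 0.2 rad and linear speed of tin_left below 0.03 m/s and contact force between tin_left and the fingers above 1 N and contact force between tin_left and liner below 0.05 N and contact force between tin_left and bracelet_tray below 0.05 N and distance of each of tin_middle, tin_right from where it was at the start of the episode below 0.03 m and height (world z) of each of tin_middle, tin_right below 0.008 m and angle between each of tin_middle, tin_right's own z axis and vertical below 0.1 rad and linear speed of each of tin_middle, tin_right below 0.02 m/s and contact force between each of tin_middle, tin_right and the fingers below 0.05 N and contact force between tin_middle and liner between 0.5 and 4.1 N and contact force between tin_right and liner between 0.5 and 4.1 N) or (height (world z) of tin_middle above 0.09 m and horizontal distance between tin_middle and bracelet_tray below 0.045 m and angle between tin_middle's own z axis and vertical below 0.2 rad and linear speed of tin_middle below 0.03 m/s and contact force between tin_middle and the fingers above 1 N and contact force between tin_middle and liner below 0.05 N and contact force between tin_middle and bracelet_tray below 0.05 N and distance of each of tin_left, tin_right from where it was at the start of the episode below 0.03 m and height (world z) of each of tin_left, tin_right below 0.008 m and angle between each of tin_left, tin_right's own z axis and vertical below 0.1 rad and linear speed of each of tin_left, tin_right below 0.02 m/s and contact force between each of tin_left, tin_right and the fingers below 0.05 N and contact force between tin_left and liner between 0.5 and 4.1 N and contact force between tin_right and liner between 0.5 and 4.1 N) or (height (world z) of tin_right above 0.09 m and horizontal distance between tin_right and bracelet_tray below 0.045 m and angle between tin_right's own z axis and vertical below 0.2 rad and linear speed of tin_right below 0.03 m/s and contact force between tin_right and the fingers above 1 N and contact force between tin_right and liner below 0.05 N and contact force between tin_right and bracelet_tray below 0.05 N and distance of each of tin_left, tin_middle from where it was at the start of the episode below 0.03 m and height (world z) of each of tin_left, tin_middle below 0.008 m and angle between each of tin_left, tin_middle's own z axis and vertical below 0.1 rad and linear speed of each of tin_left, tin_middle below 0.02 m/s and contact force between each of tin_left, tin_middle and the fingers below 0.05 N and contact force between tin_left and liner between 0.5 and 4.1 N and contact force between tin_middle and liner between 0.5 and 4.1 N))); the arm keeps its last pose, push and grip.
It fails at once if a tin is tipped over (angle between any of tin_left, tin_middle, tin_right's own z axis and vertical above 0.7 rad).
It fails at once if another thing on the shelf is shifted (more than 20 mm) or tipped (distance of any of piggy_bank, bamboo_box, bracelet_tray, clip_hanger, cologne, polish_tin from where it was at the start of the episode above 0.02 m or angle between any of piggy_bank, bamboo_box, bracelet_tray, clip_hanger, cologne, polish_tin's own z axis and vertical above 0.3 rad).
It also fails if it takes over 69 s, if anything falls off the work surface, if the arm or the gripper's body presses on something with over 40 N, if the wrist force passes 120 N, or if a joint passes its speed limit or range.

## Working session

There is one attempt and no reset: what is moved stays moved. The work goes in short steps, Python scripts to look and compute and a tool call to move; the robot and the scene stay as the last step left them, time stands still between calls to the robot, and variables do not carry over. Pictures are saved under pics/ and viewed, and the job is handed in when it is done.

Besides the shell and the picture viewer there is one more tool, called after ">>>" as name(argument=value, ...), one argument or row to a line, values as JSON. move_arm: Moves the arm, as the interface text tells. Shift numbers are shares of 150 mm and turn numbers shares of 60 degrees, none past 1 either way. Its arguments: {"type":"object","properties":{"targets":{"type":"array","items":{"type":"array","items":{"type":"array","items":{"type":"number","minimum":-1,"maximum":1}}}},"force":{"type":"number"}},"required":["targets"]}

```bash
mkdir -p pics
python3 - <<'E'
from rig import ctrl
import cv2
print(ctrl.sense())
for c in ("scene","top"):
    im=ctrl.capture(c); cv2.imwrite(f"pics/{c}0.png",im[:,:,::-1])
    k=ctrl.calibration(c); print(c,k)
E
```

```text
{'time_s': 0.0, 'joints': array([ 9.64594640e-01,  3.13463601e-01,  1.49846650e+00,  1.21825586e-05,
        1.33099749e+00, -2.23378840e-01]), 'dq': array([-0.0003368 , -0.0007877 , -0.00106562, -0.00100387,  0.00049037,
       -0.00071636]), 'tau': array([-5.45662006e-04, -4.12284279e+01, -2.59723896e+01, -2.60654242e-04,
        4.42040269e-03, -1.91004017e-05]), 'eef_pos': array([195.93462637, 486.75007877, 209.21706455]), 'ee_rot': array([ 0.69399829,  0.13409405,  0.69438636, -0.13495458]), 'force': array([ 0.24279967, -0.02924248, -0.50236126]), 'wrist_torque': array([-0.03168395, -0.00940453, -0.01247132]), 'grip_width': 0.9989967251214876}
scene {'camera_matrix': array([[555.72136667,   0.        , 326.0151937 ],
       [  0.        , 555.72136667, 242.48744482],
       [  0.        ,   0.        ,   1.        ]]), 'D': array([0.05601866, 0.        , 0.        , 0.        , 0.        ]), 'extrinsics': array([[-8.55615726e-01,  5.17521510e-01, -9.65485380e-03,
         4.02290178e+02],
       [ 4.31102301e-01,  7.02167570e-01, -5.66667018e-01,
        -2.02817608e+02],
       [-2.86483046e-01, -4.89011442e-01, -8.23890329e-01,
         1.58537977e+03],
       [ 0.00000000e+00,  0.00000000e+00,  0.00000000e+00,
         1.00000000e+00]])}
top {'camera_matrix': array([[556.75592799,   0.        , 315.05856581],
       [  0.        , 556.75592799, 257.25483788],
       [  0.        ,   0.        ,   1.        ]]), 'D': array([-0.09755238,  0.        ,  0.        ,  0.        ,  0.        ]), 'extrinsics': array([[-2.34934450e-02, -9.99532830e-01,  1.95494333e-02,
         3.78887760e+00],
       [-9.94739607e-01,  2.14215815e-02, -1.00171000e-01,
         4.80279346e+02],
       [ 9.97054233e-02, -2.17999575e-02, -9.94778161e-01,
         1.52569072e+03],
       [ 0.00000000e+00,  0.00000000e+00,  0.00000000e+00,
         1.00000000e+00]])}
```

View pics/scene0.png

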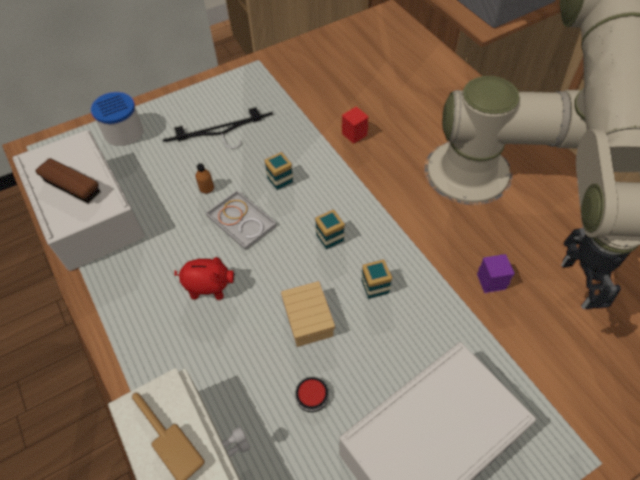

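View pics/top0.png

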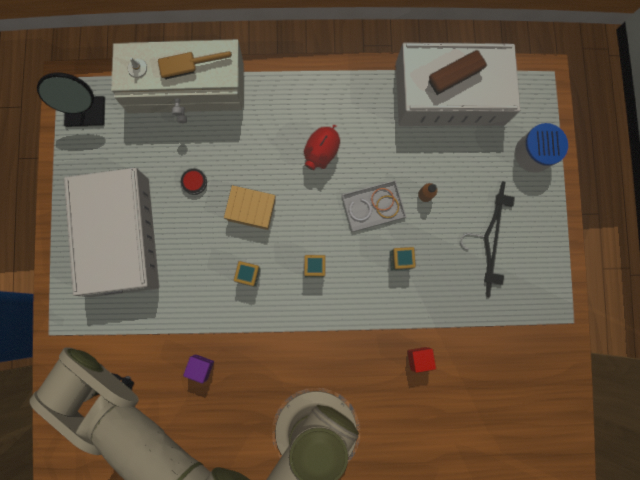

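```bash
cat > h.py <<'E'
from rig import ctrl
import numpy as np, cv2
def ray(cam,px,z):
    k=ctrl.calibration(cam);E=k["extrinsics"];R=E[:3,:3];t=E[:3,3]
    p=np.atleast_2d(np.array(px,float))  # (col,row)
    u=cv2.undistortPoints(p[:,None],k["camera_matrix"],k["D"])[:,0]
    d=np.c_[u,np.ones(len(u))]@R; c=-R.T@t
    return c+d*((z-c[2])/d[:,2])[:,None]
def proj(cam,P):
    k=ctrl.calibration(cam);E=k["extrinsics"]
    return cv2.projectPoints(np.array(P,float).reshape(-1,3),cv2.Rodrigues(E[:3,:3])[0],E[:3,3],k["camera_matrix"],k["D"])[0][:,0]
E
python3 - <<'E'
from h import *
Z={"tin_left":81,"bracelet_tray":10,"bamboo_box":50,"piggy_bank":60,"cologne":60,"polish_tin":20,"clip_hanger":10}
for l,z in Z.items():
    r=ctrl.recognise(l,"top")
    for q in r:
        rc=q["point"]; print(l,round(q["confidence"],2),np.round(rc),np.round(ray("top",[rc[1],rc[0]],z)[0]))
E
```

```text
tin_left 0.71 [273. 246.] [436. 181.  81.]
bracelet_tray 0.65 [204. 375.] [ 631. -181.   10.]
bracelet_tray 0.27 [145. 320.] [806. -28.  10.]
bamboo_box 0.7 [210. 250.] [613. 170.  50.]
bamboo_box 0.68 [217. 326.] [587. -40.  50.]
piggy_bank 0.86 [145. 320.] [790. -27.  60.]
cologne 0.82 [193. 427.] [ 650. -322.   60.]
cologne 0.41 [232. 109.] [559. 558.  60.]
polish_tin 0.61 [183. 194.] [700. 332.  20.]
```

The top view shows teal tins at (col,row) (246,273), (315,265) and (403,258). The tray is at (375,205), with the bamboo box at (250,207). The look-alikes are the purple cube at (199,369) and the red one at (423,360), both off the liner. A close crop will confirm the choice and give the yaws.

Run:
```python
from h import *
im=cv2.imread("pics/top0.png")
c=[cv2.resize(im[r-20:r+20,k-20:k+20],(260,260),interpolation=cv2.INTER_CUBIC) for k,r in((246,273),(315,265),(403,258))]
cv2.imwrite("pics/crop.png",np.hstack(c))
im2=cv2.imread("pics/scene0.png")
c=[cv2.resize(im2[r-25:r+25,k-25:k+25],(260,260),interpolation=cv2.INTER_CUBIC) for k,r in((377,278),(330,229),(279,170))]
cv2.imwrite("pics/crop2.png",np.hstack(c))
```

```text
(no output)
```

View pics/crop.png

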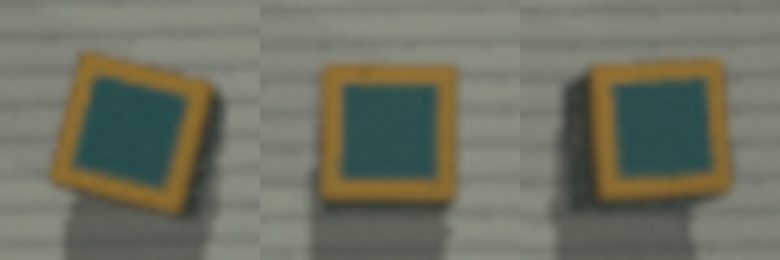

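View pics/crop2.png

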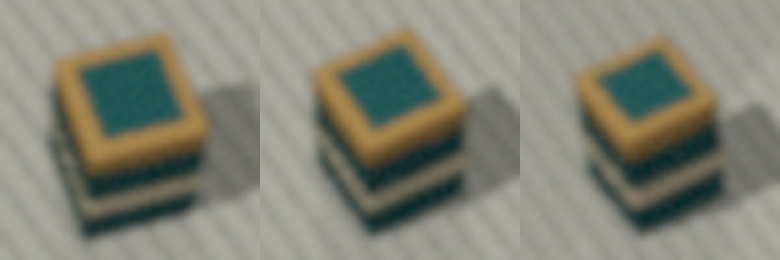

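```bash
cat >> h.py <<'E'
def tins(im,pts,zt=81,f=8,cam="top",w=26):
    out=[]
    for k,r in pts:
        k=int(k);r=int(r)
        c=cv2.resize(im[r-w:r+w,k-w:k+w],None,fx=f,fy=f,interpolation=cv2.INTER_CUBIC)
        hsv=cv2.cvtColor(c,cv2.COLOR_BGR2HSV)
        m=cv2.inRange(hsv,(8,95,60),(28,255,255))
        cs=cv2.findContours(m,cv2.RETR_EXTERNAL,cv2.CHAIN_APPROX_NONE)[0]
        if not cs: out.append(None); continue
        p=max(cs,key=cv2.contourArea)[:,0].astype(float)
        p=(p+.5)/f-.5+[k-w,r-w]
        W=ray(cam,p,zt)[:,:2].astype(np.float32)
        (cx,cy),(a,b),ang=cv2.minAreaRect(W)
        out.append((round(cx,1),round(cy,1),round(a,1),round(b,1),round((ang+45)%90-45,1)))
    return out
E
python3 - <<'E'
from h import *
print(tins(cv2.imread("pics/top0.png"),((246,273),(315,265),(403,258))))
print(tins(cv2.imread("pics/scene0.png"),((377,272),(330,223),(279,165)),cam="scene"))
from scipy.spatial.transform import Rotation as R
s=ctrl.sense();w,x,y,z=s["ee_rot"];print(R.from_quat([x,y,z,w]).as_matrix().round(3))
r=ctrl.cut_out("bracelet_tray","top")
for q in r:
    m=q["pixels"]; print(q["confidence"],m.sum()); 
    ys,xs=np.nonzero(m); W=ray("top",np.c_[xs,ys],15)[:,:2].astype(np.float32); print(cv2.minAreaRect(W))
E
```

```text
[(436.0, 179.9, 57.7, 56.8, -15.1), (453.4, -3.3, 55.8, 56.8, -1.9), (468.4, -245.3, 57.1, 57.9, 1.9)]
[(442.1, 183.5, 62.2, 60.2, -14.1), (460.0, 0.6, 63.6, 60.4, -1.7), (475.9, -240.3, 60.4, 66.5, 2.0)]
[[-0.     0.374  0.928]
 [-0.     0.928 -0.374]
 [-1.    -0.    -0.   ]]
0.72 2172
((625.381591796875, -176.46047973632812), (113.47664642333984, 161.98890686035156), 14.715434074401855)
0.25 97597
((653.360107421875, 2.1180419921875), (1491.8223876953125, 757.4134521484375), 89.88296508789062)
```

>>> move_arm(
  targets=[
    [[1, 0, -0.13, 0.225, 0, 0, 0], [1, 0, -0.13, 0.225, 0, 0, 0], [1, 0, -0.13, 0.225, 0, 0, 0], [1, 0, -0.13, 0.225, 0, 0, 0], [1, 0, -0.13, 0.225, 0, 0, 0]],
  ],
  force=60,
)

```text
time_s: 1.0
eef_pos: [317.0, 332.2, 209.9]
ee_rot: [0.694, 0.135, 0.694, -0.134]
force: [0.7, 0.5, -0.4]
grip_width: 1.001
```

>>> move_arm(
  targets=[
    [[1, 0, -0.13, 0.225, 0, 0, 0], [1, 0, -0.13, 0.225, 0, 0, 0], [1, 0, -0.13, 0.225, 0, 0, 0], [1, 0, -0.13, 0.225, 0, 0, 0], [1, 0, 0, 0, -0.117, 0, 0]],
  ],
)

```text
time_s: 1.5
eef_pos: [414.5, 207.8, 209.7]
ee_rot: [0.701, 0.093, 0.701, -0.093]
force: [-0.2, -0.6, 0.6]
grip_width: 1.0
```

```bash
cat >> h.py <<'E'
from scipy.spatial.transform import Rotation as Rot
def st():
    s=ctrl.sense();w,x,y,z=s["ee_rot"];M=Rot.from_quat([x,y,z,w]).as_matrix()
    return s,M
def go(tx,ty,tz,yaw=None):
    """needed: turn first (share about x), then shift in turned axes (assumes tool down); yaw: tin yaw deg, jaw y along tin y"""
    s,M=st(); 
    cur=np.degrees(np.arctan2(M[1,1],M[0,1]))-90
    d=np.array([tx,ty,tz])-s["eef_pos"]
    t=0
    if yaw is not None: t=(yaw-cur+90)%180-90
    M2=M@Rot.from_euler('x',-t,degrees=True).as_matrix()
    print("t",round(s["time_s"],2),"pos",s["eef_pos"].round(1),"yaw",round(cur,2),"x",M[:,0].round(3),"grip",round(s["grip_width"],3),"F",s["force"].round(2),"T",s["wrist_torque"].round(2))
    print("turn share",round(-t/60,4),"shift share after turn",(M2.T@d/150).round(3),"before turn",(M.T@d/150).round(3))
E
python3 -c "
from h import *
go(436,180,26,-15.1)"
```

```text
t 1.5 pos [414.5 207.8 209.7] yaw -15.08 x [ 0.001 -0.001 -1.   ] grip 1.0 F [-0.16 -0.62  0.55] T [-0.   -0.01  0.06]
turn share 0.0004 shift share after turn [ 1.225 -0.141  0.186] before turn [ 1.225 -0.141  0.186]
```

>>> move_arm(
  targets=[
    [[1, 0, -0.141, 0.186, 0, 0, 0], [1, 0.25, 0, 0, 0, 0, 0], [1, 0.25, 0, 0, 0, 0, 0], [1, 0.2, 0, 0, 0, 0, 0], [1, 0, 0, 0, 0, 0, 0]],
  ],
)

```text
time_s: 2.0
eef_pos: [431.8, 182.7, 101.9]
ee_rot: [0.699, 0.091, 0.703, -0.093]
force: [-0.9, 0.3, 0.3]
grip_width: 1.001
```

Run:
```python
from h import *
go(436,180,26,-15.1)
im=ctrl.capture("scene")[:,:,::-1]
c=cv2.resize(im[180:350,290:470],None,fx=4,fy=4/1.2)
cv2.imwrite("pics/a1.png",c[:600])
```

```text
t 2.0 pos [431.8 182.7 101.9] yaw -14.93 x [-0.007 -0.001 -1.   ] grip 1.001 F [-0.87  0.32  0.31] T [ 0.03  0.02 -0.07]
turn share 0.0029 shift share after turn [ 0.506 -0.009  0.035] before turn [ 0.506 -0.009  0.035]
```

View pics/a1.png

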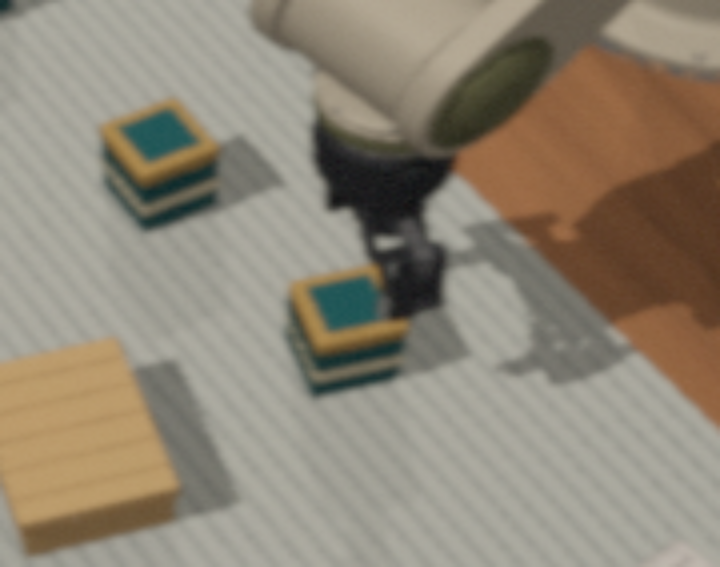

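Run:
```python
from h import *
s,M=st();p=s["eef_pos"]
P=[p,p+50*M[:,1],p-50*M[:,1],[436,180,81],p-19*M[:,0]+50*M[:,1],p-19*M[:,0]-50*M[:,1]]
q=proj("scene",P);print(q.round(1));print(((q-[290,180])*[4,4/1.2]).round())
im=ctrl.capture("scene")[:,:,::-1].copy()
for a in q: cv2.circle(im,tuple(a.round().astype(int)),1,(0,0,255),-1)
cv2.imwrite("pics/a2.png",cv2.resize(im[200:320,320:480],None,fx=5,fy=5))
im=ctrl.capture("top")[:,:,::-1].copy();q=proj("top",P)
for a in q: cv2.circle(im,tuple(a.round().astype(int)),1,(0,0,255),-1)
cv2.imwrite("pics/a3.png",cv2.resize(im[210:330,180:340],None,fx=5,fy=5))
```

```text
[[380.2 265.6]
 [387.6 283.5]
 [373.1 248.4]
 [377.8 270.4]
 [388.3 279.3]
 [373.6 243.8]]
[[361. 285.]
 [390. 345.]
 [333. 228.]
 [351. 301.]
 [393. 331.]
 [334. 213.]]
```

View pics/a2.png

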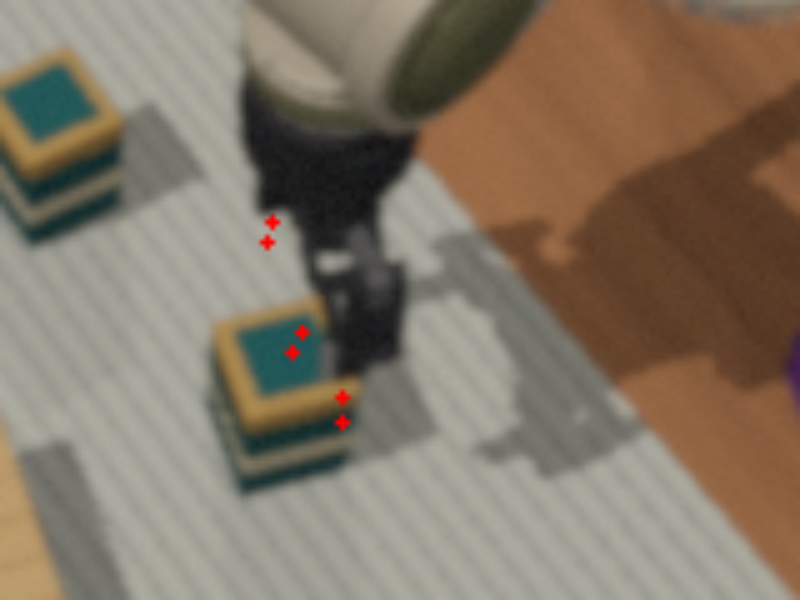

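View pics/a3.png

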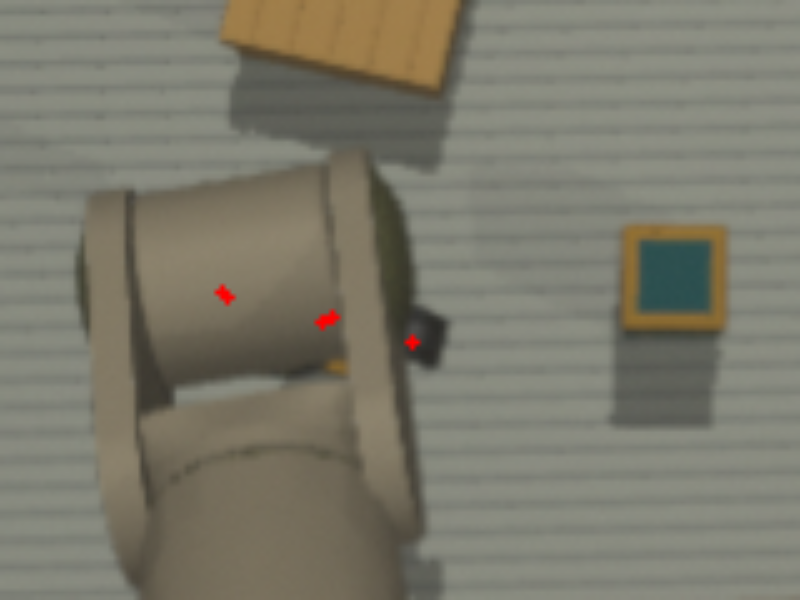

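The finger seen in the top view sits where the measured pose projects, so I go on down. The scene view agrees too, because open fingers stand 13 mm farther back.

>>> move_arm(
  targets=[
    [[1, 0.15, -0.01, 0.03, 0, 0, 0], [1, 0.15, 0, 0, 0, 0, 0], [1, 0.15, 0, 0, 0, 0, 0], [1, 0.05, 0, 0, 0, 0, 0], [1, 0, 0, 0, 0, 0, 0]],
  ],
)

```text
time_s: 2.65
eef_pos: [438.2, 180.6, 30.4]
ee_rot: [0.701, 0.092, 0.701, -0.092]
force: [-0.6, 0.3, 0.2]
grip_width: 1.0
```

>>> move_arm(
  targets=[
    [[0.4, 0, 0, 0, 0, 0, 0], [0.2, 0, 0, 0, 0, 0, 0], [0.2, 0, 0, 0, 0, 0, 0], [0.2, 0, 0, 0, 0, 0, 0], [0.2, 0, 0, 0, 0, 0, 0]],
  ],
  force=60,
)

```text
time_s: 3.15
eef_pos: [438.6, 180.6, 31.2]
ee_rot: [0.702, 0.092, 0.7, -0.092]
force: [-2.8, -1.7, 7.8]
grip_width: 0.649
```

```bash
python3 -c "
from h import *
go(436,180,26,-15.1)"
```

```text
t 3.15 pos [438.6 180.6  31.2] yaw -14.9 x [ 0.002  0.    -1.   ] grip 0.649 F [-2.76 -1.65  7.77] T [-0.06  0.37  0.05]
turn share 0.0033 shift share after turn [ 0.035 -0.008 -0.016] before turn [ 0.035 -0.008 -0.016]
```

>>> move_arm(
  targets=[
    [[0.2, 0, 0, 0, 0, 0, 0], [0.2, -0.08, 0, 0, 0, 0, 0], [0.2, -0.1, 0, 0, 0, 0, 0], [0.2, -0.1, 0, 0, 0, 0, 0], [0.2, 0, 0, 0, 0, 0, 0]],
  ],
)

```text
time_s: 3.65
eef_pos: [439.1, 180.8, 74.2]
ee_rot: [0.703, 0.092, 0.7, -0.091]
force: [0.9, 1.1, -1.5]
grip_width: 0.643
```

>>> move_arm(
  targets=[
    [[0.2, 0, 0, 0, 0, 0, 0], [0.2, 0, 0, 0, 0, 0, 0], [0.2, 0, 0, 0, 0, 0, 0], [0.2, 0, 0, 0, 0, 0, 0], [0.2, 0, 0, 0, 0, 0, 0]],
  ],
)

```text
time_s: 4.15
eef_pos: [437.7, 180.5, 71.5]
ee_rot: [0.701, 0.092, 0.701, -0.092]
force: [0.1, -0.4, -0.5]
grip_width: 0.646
```

Run:
```python
from h import *
go(438.4,180.6,30,-15.1)
im=ctrl.capture("scene")[:,:,::-1]
cv2.imwrite("pics/b1.png",cv2.resize(im[200:320,320:480],None,fx=5,fy=5))
go(438.4,180.6,30,-15.1)
```

```text
t 4.15 pos [437.7 180.5  71.5] yaw -14.92 x [-0.001 -0.    -1.   ] grip 0.646 F [ 0.08 -0.42 -0.47] T [-0.    0.05  0.  ]
turn share 0.0031 shift share after turn [0.277 0.002 0.005] before turn [0.277 0.002 0.005]
t 4.2 pos [437.7 180.5  71.6] yaw -14.91 x [-0. -0. -1.] grip 0.64 F [ 0.03  0.24 -1.89] T [ 0.02  0.04 -0.  ]
turn share 0.0032 shift share after turn [0.277 0.002 0.004] before turn [0.277 0.002 0.004]
```

View pics/b1.png

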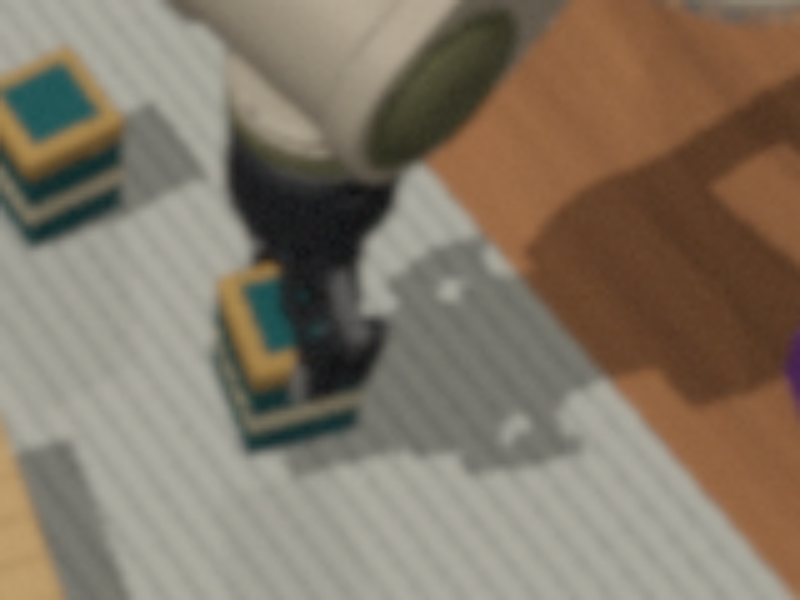

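The left tin is lifted, and its weight reads about 1 N, so it's light. Now I set it back.

>>> move_arm(
  targets=[
    [[0.2, 0, 0, 0, 0, 0, 0], [0.2, 0.12, 0, 0, 0, 0, 0], [0.2, 0.11, 0, 0, 0, 0, 0], [0.2, 0.04, 0, 0, 0, 0, 0], [0.2, 0.01, 0, 0, 0, 0, 0]],
  ],
)

```text
time_s: 4.7
eef_pos: [437.2, 180.3, 31.3]
ee_rot: [0.7, 0.091, 0.702, -0.092]
force: [-15.9, -5.6, 37.8]
grip_width: 0.646
```

>>> move_arm(
  targets=[
    [[0.2, 0, 0, 0, 0, 0, 0], [0.2, 0, 0, 0, 0, 0, 0], [0.2, 0, 0, 0, 0, 0, 0]],
  ],
)

```text
time_s: 5.0
eef_pos: [437.1, 180.3, 31.3]
ee_rot: [0.701, 0.091, 0.702, -0.092]
force: [-11.3, -4.4, 19.3]
grip_width: 0.646
```

```bash
python3 -c "
from h import *
go(438.4,180.6,30,-15.1)"
```

```text
t 5.0 pos [437.1 180.3  31.3] yaw -14.88 x [-0.002 -0.001 -1.   ] grip 0.646 F [-11.34  -4.44  19.33] T [-0.59  1.81  0.03]
turn share 0.0037 shift share after turn [0.009 0.004 0.008] before turn [0.009 0.004 0.008]
```

>>> move_arm(
  targets=[
    [[0.2, -0.008, 0, 0, 0, 0, 0], [0.8, 0, 0, 0, 0, 0, 0], [1, 0, 0, 0, 0, 0, 0], [1, 0, 0, 0, 0, 0, 0], [1, 0, 0, 0, 0, 0, 0]],
  ],
)

```text
time_s: 5.5
eef_pos: [437.8, 180.5, 30.9]
ee_rot: [0.701, 0.092, 0.701, -0.092]
force: [1.0, -0.4, 0.0]
grip_width: 0.999
```

>>> move_arm(
  targets=[
    [[1, -0.1, 0, 0, 0, 0, 0], [1, -0.2, 0, 0, 0, 0, 0], [1, -0.3, 0, 0, 0, 0, 0], [1, -0.3, 0, 0, 0, 0, 0], [1, -0.1, 0, 0, 0, 0, 0]],
  ],
)

```text
time_s: 6.0
eef_pos: [439.3, 180.8, 185.2]
ee_rot: [0.703, 0.092, 0.699, -0.091]
force: [0.0, -0.2, -1.3]
grip_width: 0.999
```

```bash
python3 -c "
from h import *
go(453.4,-3.3,28,-1.9)"
```

```text
t 6.0 pos [439.3 180.8 185.2] yaw -14.9 x [ 0.007  0.001 -1.   ] grip 0.999 F [ 0.04 -0.22 -1.3 ] T [ 0.01 -0.03  0.04]
turn share -0.2167 shift share after turn [ 1.048 -1.225  0.128] before turn [ 1.048 -1.165  0.4  ]
```

>>> move_arm(
  targets=[
    [[1, 0, -0.291, 0.1, 0, 0, 0], [1, 0, -0.291, 0.1, 0, 0, 0], [1, 0, -0.291, 0.1, 0, 0, 0], [1, 0, -0.291, 0.1, 0, 0, 0], [1, 0, 0, 0, -0.11, 0, 0]],
  ],
)

```text
time_s: 6.5
eef_pos: [451.2, -8.0, 181.0]
ee_rot: [0.705, 0.052, 0.705, -0.053]
force: [0.7, 0.8, 0.1]
grip_width: 0.997
```

>>> move_arm(
  targets=[
    [[1, 0, 0, 0, -0.107, 0, 0], [1, 0.2, 0, 0, 0, 0, 0], [1, 0.2, 0, 0, 0, 0, 0], [1, 0.1, 0, 0, 0, 0, 0], [1, 0, 0, 0, 0, 0, 0]],
  ],
)

```text
time_s: 7.0
eef_pos: [449.7, -3.4, 104.3]
ee_rot: [0.706, 0.012, 0.708, -0.011]
force: [-0.8, 0.2, 0.2]
grip_width: 1.004
```

Run:
```python
from h import *
go(453.4,-3.3,28,-1.9)
im=ctrl.capture("top")[:,:,::-1]; cv2.imwrite("pics/top1.png",im); print(tins(im,((246,273),)))
cv2.imwrite("pics/top1c.png",cv2.resize(im[180:340,200:440],None,fx=3,fy=3))
```

```text
t 7.0 pos [449.7  -3.4 104.3] yaw -1.9 x [-0.004  0.001 -1.   ] grip 1.004 F [-0.83  0.19  0.23] T [-0.04 -0.07  0.04]
turn share 0.0 shift share after turn [0.509 0.001 0.027] before turn [0.509 0.001 0.027]
[(435.6, 180.3, 57.9, 56.9, -15.0)]
```

View pics/top1c.png

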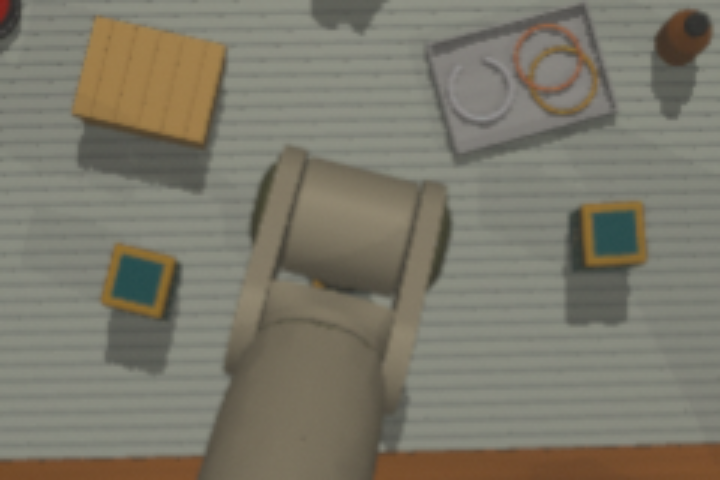

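The left tin at crop (140,281) is back within 1 mm of its place, at yaw -15°. The arm is over the middle tin, with the tray at crop (521,82). Next I go down onto the middle tin and grip it.

>>> move_arm(
  targets=[
    [[1, 0.15, 0, 0.02, 0, 0, 0], [1, 0.15, 0, 0, 0, 0, 0], [1, 0.14, 0, 0, 0, 0, 0], [1, 0.06, 0, 0, 0, 0, 0], [1, 0, 0, 0, 0, 0, 0]],
  ],
)

```text
time_s: 7.55
eef_pos: [453.9, -3.8, 31.1]
ee_rot: [0.707, 0.012, 0.707, -0.012]
force: [0.1, -0.6, 1.4]
grip_width: 1.0
```

>>> move_arm(
  targets=[
    [[0.4, 0, 0, 0, 0, 0, 0], [0.2, 0, 0, 0, 0, 0, 0], [0.2, 0, 0, 0, 0, 0, 0], [0.2, 0, 0, 0, 0, 0, 0], [0.2, 0, 0, 0, 0, 0, 0]],
  ],
)

```text
time_s: 8.05
eef_pos: [454.7, -4.1, 32.4]
ee_rot: [0.708, 0.011, 0.706, -0.012]
force: [-2.8, -0.4, 7.1]
grip_width: 0.643
```

>>> move_arm(
  targets=[
    [[0.2, 0, 0, 0, 0, 0, 0], [0.2, -0.08, 0, 0, 0, 0, 0], [0.2, -0.1, 0, 0, 0, 0, 0], [0.2, -0.1, 0, 0, 0, 0, 0], [0.2, 0, 0, 0, 0, 0, 0]],
  ],
)

```text
time_s: 8.55
eef_pos: [454.9, -4.0, 74.8]
ee_rot: [0.708, 0.011, 0.706, -0.012]
force: [-0.5, 0.9, -2.8]
grip_width: 0.648
```

>>> move_arm(
  targets=[
    [[0.2, 0, 0, 0, 0, 0, 0], [0.2, 0, 0, 0, 0, 0, 0], [0.2, 0, 0, 0, 0, 0, 0], [0.2, 0, 0, 0, 0, 0, 0], [0.2, 0, 0, 0, 0, 0, 0]],
  ],
)

```text
time_s: 9.05
eef_pos: [453.7, -3.7, 72.7]
ee_rot: [0.707, 0.012, 0.707, -0.012]
force: [-0.3, -0.4, -4.2]
grip_width: 0.643
```

Run:
```python
from h import *
F=[]
for i in range(5):
    F.append(st()[0]["force"]); im=ctrl.capture("scene")[:,:,::-1]
print(np.mean(F,0),np.array(F)[:,2].round(2))
go(453.4,-3.3,28,-1.9)
cv2.imwrite("pics/b2.png",cv2.resize(im[160:280,260:420],None,fx=5,fy=5))
```

```text
[ 2.53242145e-03  5.40331419e-02 -3.22241745e+00] [-4.25 -2.86 -3.24 -2.5  -3.26]
t 9.3 pos [453.8  -3.7  73. ] yaw -1.89 x [-0.  0. -1.] grip 0.644 F [ 0.78  0.22 -3.52] T [-0.01 -0.02 -0.  ]
turn share 0.0001 shift share after turn [ 0.3    0.003 -0.003] before turn [ 0.3    0.003 -0.003]
```

View pics/b2.png

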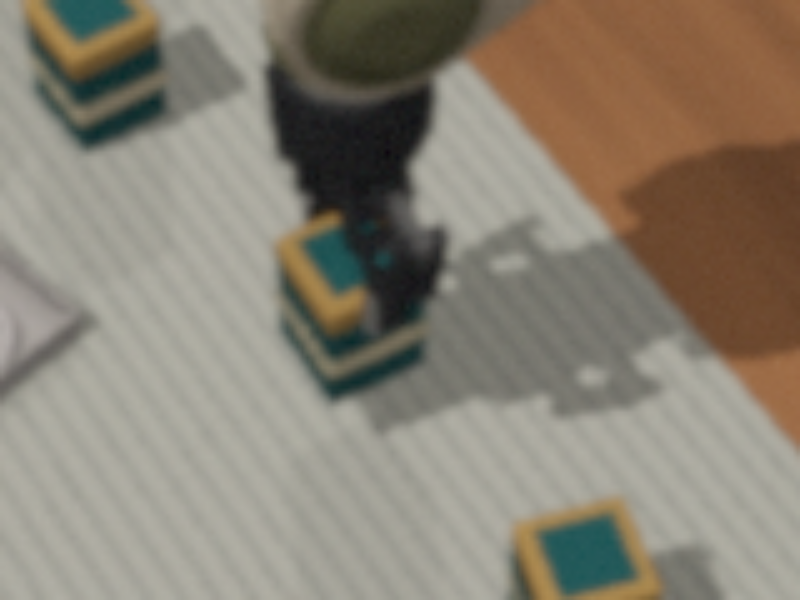

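The middle tin weighs about 3.2 N (~0.3 kg), so by elimination the right one should be the heavy one. I set this one back more gently.

>>> move_arm(
  targets=[
    [[0.2, 0.12, 0, 0, 0, 0, 0], [0.2, 0.1, 0, 0, 0, 0, 0], [0.2, 0.04, 0, 0, 0, 0, 0], [0.2, 0.01, 0, 0, 0, 0, 0], [0.2, 0, 0, 0, 0, 0, 0]],
  ],
)

```text
time_s: 9.8
eef_pos: [454.1, -3.8, 32.9]
ee_rot: [0.707, 0.012, 0.707, -0.012]
force: [0.4, 0.7, -2.4]
grip_width: 0.646
```

>>> move_arm(
  targets=[
    [[0.2, 0, 0, 0, 0, 0, 0], [0.2, 0, 0, 0, 0, 0, 0]],
  ],
)

```text
time_s: 10.0
eef_pos: [454.2, -3.8, 32.9]
ee_rot: [0.707, 0.012, 0.707, -0.012]
force: [-0.6, 1.0, -2.9]
grip_width: 0.642
```

Still carrying it, so it goes about another millimetre down.

>>> move_arm(
  targets=[
    [[0.2, 0.006, 0, 0, 0, 0, 0], [0.2, 0, 0, 0, 0, 0, 0], [0.2, 0, 0, 0, 0, 0, 0]],
  ],
)

```text
time_s: 10.3
eef_pos: [454.2, -3.8, 32.4]
ee_rot: [0.707, 0.012, 0.707, -0.012]
force: [-2.3, -0.7, 6.3]
grip_width: 0.642
```

>>> move_arm(
  targets=[
    [[0.7, 0, 0, 0, 0, 0, 0], [1, 0, 0, 0, 0, 0, 0], [1, 0, 0, 0, 0, 0, 0], [1, 0, 0, 0, 0, 0, 0], [1, -0.1, 0, 0, 0, 0, 0]],
  ],
)

```text
time_s: 10.8
eef_pos: [452.8, -3.5, 45.6]
ee_rot: [0.706, 0.012, 0.708, -0.011]
force: [-0.3, 0.6, 0.4]
grip_width: 1.003
```

>>> move_arm(
  targets=[
    [[1, -0.25, 0, 0, 0, 0, 0], [1, -0.3, 0, 0, 0, 0, 0], [1, -0.3, 0, 0, 0, 0, 0], [1, 0, 0, 0, 0, 0, 0]],
  ],
)

```text
time_s: 11.2
eef_pos: [456.3, -4.3, 179.3]
ee_rot: [0.711, 0.011, 0.703, -0.013]
force: [0.4, -0.6, -1.1]
grip_width: 1.001
```

```bash
python3 -c "
from h import *
go(468.4,-245.3,29,1.9)"
```

```text
t 11.2 pos [456.3  -4.3 179.3] yaw -1.88 x [ 0.01  -0.003 -1.   ] grip 1.001 F [ 0.39 -0.6  -1.09] T [-0.01 -0.04 -0.  ]
turn share -0.063 shift share after turn [ 1.007 -1.605  0.017] before turn [ 1.007 -1.601  0.123]
```

>>> move_arm(
  targets=[
    [[1, 0, 0, 0, -0.063, 0, 0], [1, 0, -0.3, 0.005, 0, 0, 0], [1, 0, -0.3, 0.005, 0, 0, 0], [1, 0, -0.3, 0.005, 0, 0, 0], [1, 0, -0.3, 0.005, 0, 0, 0]],
  ],
)

```text
time_s: 11.7
eef_pos: [462.4, -185.2, 173.5]
ee_rot: [0.707, -0.012, 0.707, 0.012]
force: [1.1, 0.3, 0.6]
grip_width: 1.004
```

>>> move_arm(
  targets=[
    [[1, 0, -0.3, 0.005, 0, 0, 0], [1, 0.1, -0.1, 0, 0, 0, 0], [1, 0.2, 0, 0, 0, 0, 0], [1, 0.2, 0, 0, 0, 0, 0], [1, 0, 0, 0, 0, 0, 0]],
  ],
)

```text
time_s: 12.2
eef_pos: [463.6, -242.1, 95.2]
ee_rot: [0.705, -0.01, 0.709, 0.013]
force: [0.6, 0.8, -1.1]
grip_width: 0.999
```

Run:
```python
from h import *
im=ctrl.capture("top")[:,:,::-1]; print(tins(im,((246,273),(315,265))))
go(468.4,-245.3,29,1.9)
```

```text
[(435.6, 180.3, 57.9, 56.9, -14.8), (453.0, -2.6, 56.0, 57.1, -2.0)]
t 12.25 pos [ 464.7 -242.9   97.8] yaw 1.88 x [-0.003  0.002 -1.   ] grip 1.0 F [ 0.54 -0.3   0.71] T [-0.03 -0.01  0.03]
turn share -0.0003 shift share after turn [ 0.459 -0.018  0.025] before turn [ 0.459 -0.018  0.025]
```

Left and middle tins are both within 1 mm of where they began. Now the right tin.

>>> move_arm(
  targets=[
    [[1, 0.14, -0.01, 0.015, 0, 0, 0], [1, 0.14, 0, 0, 0, 0, 0], [1, 0.12, 0, 0, 0, 0, 0], [1, 0.05, 0, 0, 0, 0, 0], [1, 0, 0, 0, 0, 0, 0]],
  ],
)

```text
time_s: 12.75
eef_pos: [468.1, -245.0, 32.1]
ee_rot: [0.707, -0.012, 0.707, 0.012]
force: [0.4, 0.1, 0.5]
grip_width: 1.002
```

>>> move_arm(
  targets=[
    [[0.4, 0, 0, 0, 0, 0, 0], [0.2, 0, 0, 0, 0, 0, 0], [0.2, 0, 0, 0, 0, 0, 0], [0.2, 0, 0, 0, 0, 0, 0], [0.2, 0, 0, 0, 0, 0, 0]],
  ],
  force=80,
)

```text
time_s: 13.25
eef_pos: [468.8, -246.3, 33.6]
ee_rot: [0.708, -0.013, 0.706, 0.01]
force: [-0.3, -2.7, 8.1]
grip_width: 0.642
```

>>> move_arm(
  targets=[
    [[0.2, 0, 0, 0, 0, 0, 0], [0.2, -0.08, 0, 0, 0, 0, 0], [0.2, -0.1, 0, 0, 0, 0, 0], [0.2, -0.1, 0, 0, 0, 0, 0], [0.2, 0, 0, 0, 0, 0, 0]],
  ],
)

```text
time_s: 13.75
eef_pos: [468.5, -245.3, 75.6]
ee_rot: [0.708, -0.012, 0.706, 0.011]
force: [0.3, 0.6, -6.2]
grip_width: 0.641
```

>>> move_arm(
  targets=[
    [[0.2, 0, 0, 0, 0, 0, 0], [0.2, 0, 0, 0, 0, 0, 0], [0.2, 0, 0, 0, 0, 0, 0], [0.2, 0, 0, 0, 0, 0, 0], [0.2, 0, 0, 0, 0, 0, 0]],
  ],
)

```text
time_s: 14.25
eef_pos: [467.7, -244.8, 73.3]
ee_rot: [0.707, -0.012, 0.707, 0.012]
force: [0.1, -0.2, -6.0]
grip_width: 0.638
```

Run:
```python
from h import *
F=[]
for i in range(5):
    F.append(st()[0]["force"]); im=ctrl.capture("scene")[:,:,::-1]
print(np.mean(F,0),np.array(F)[:,2].round(2))
go(626,-177,176)
cv2.imwrite("pics/b3.png",cv2.resize(im[110:250,190:350],None,fx=4,fy=4))
```

```text
[-0.09296778 -0.17079526 -5.90967015] [-6.02 -6.   -5.27 -6.42 -5.83]
t 14.5 pos [ 467.8 -244.9   73.6] yaw 1.89 x [-0. -0. -1.] grip 0.638 F [ 0.77 -0.46 -5.8 ] T [-0.02  0.04 -0.01]
turn share 0.0 shift share after turn [-0.683  0.418  1.069] before turn [-0.683  0.418  1.069]
```

View pics/b3.png

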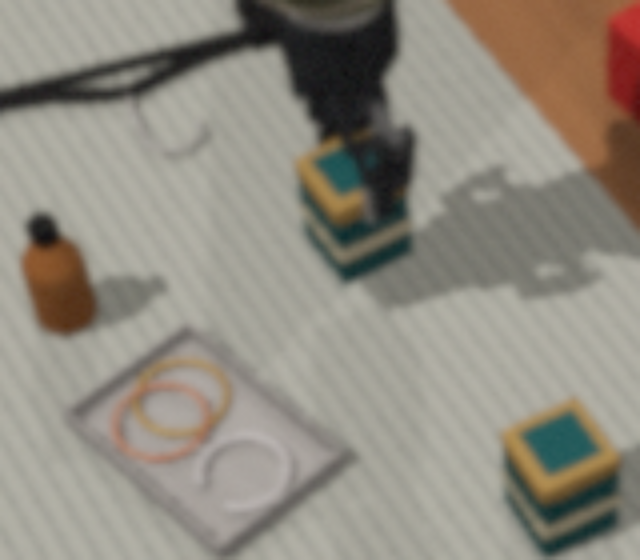

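The right tin reads 5.9 N (~0.6 kg), so it is the heaviest, and I keep it in hand. Raise it, then carry it over the tray.

>>> move_arm(
  targets=[
    [[0.2, -0.1, 0, 0, 0, 0, 0], [0.2, -0.2, 0, 0, 0, 0, 0], [0.2, -0.2, 0, 0, 0, 0, 0], [0.2, -0.16, 0, 0, 0, 0, 0], [0.2, -0.06, 0, 0, 0, 0, 0]],
  ],
)

```text
time_s: 15.0
eef_pos: [468.5, -245.4, 183.9]
ee_rot: [0.708, -0.013, 0.706, 0.011]
force: [0.3, 0.3, -6.3]
grip_width: 0.636
```

>>> move_arm(
  targets=[
    [[0.2, 0, 0.04, 0.1, 0, 0, 0], [0.2, 0, 0.08, 0.2, 0, 0, 0], [0.2, 0, 0.08, 0.2, 0, 0, 0], [0.2, 0, 0.08, 0.2, 0, 0, 0], [0.2, 0, 0.08, 0.2, 0, 0, 0]],
  ],
)

```text
time_s: 15.5
eef_pos: [601.7, -185.7, 180.2]
ee_rot: [0.706, -0.011, 0.708, 0.012]
force: [0.5, -0.7, -5.6]
grip_width: 0.64
```

>>> move_arm(
  targets=[
    [[0.2, 0, 0.04, 0.11, 0, 0, 0], [0.2, 0, 0.018, 0.06, 0, 0, 0], [0.2, 0, 0, 0, 0, 0, 0], [0.2, 0, 0, 0, 0, 0, 0], [0.2, 0, 0, 0, 0, 0, 0]],
  ],
)

```text
time_s: 16.0
eef_pos: [625.5, -177.3, 181.2]
ee_rot: [0.707, -0.011, 0.707, 0.012]
force: [0.4, -1.4, -5.8]
grip_width: 0.636
```

Run:
```python
from h import *
go(626,-177,181)
im=ctrl.capture("scene")[:,:,::-1].copy()
s,M=st()
for p in ([s["eef_pos"][0],s["eef_pos"][1],153],[626,-177,16]):
    q=proj("scene",[p])[0].round().astype(int); print(q)
cv2.imwrite("pics/c1.png",cv2.resize(im[110:300,150:400],None,fx=3,fy=3))
im=ctrl.capture("top")[:,:,::-1]; print(tins(im,((246,273),(315,265))))
cv2.imwrite("pics/c2.png",cv2.resize(im[130:330,210:460],None,fx=3,fy=3))
```

```text
t 16.0 pos [ 625.5 -177.3  181.2] yaw 1.85 x [-0.001  0.    -1.   ] grip 0.636 F [ 0.35 -1.43 -5.84] T [ 0.01 -0.05 -0.02]
turn share 0.0 shift share after turn [0.002 0.002 0.003] before turn [0.002 0.002 0.003]
[234 184]
[241 218]
[(435.5, 180.3, 57.8, 57.1, -14.8), (452.9, -3.0, 57.5, 57.2, -1.4)]
```

View pics/c1.png

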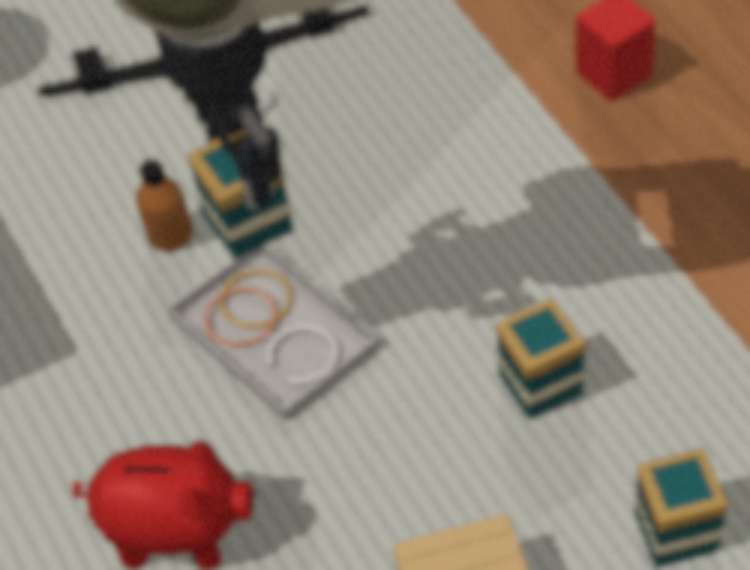

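View pics/c2.png

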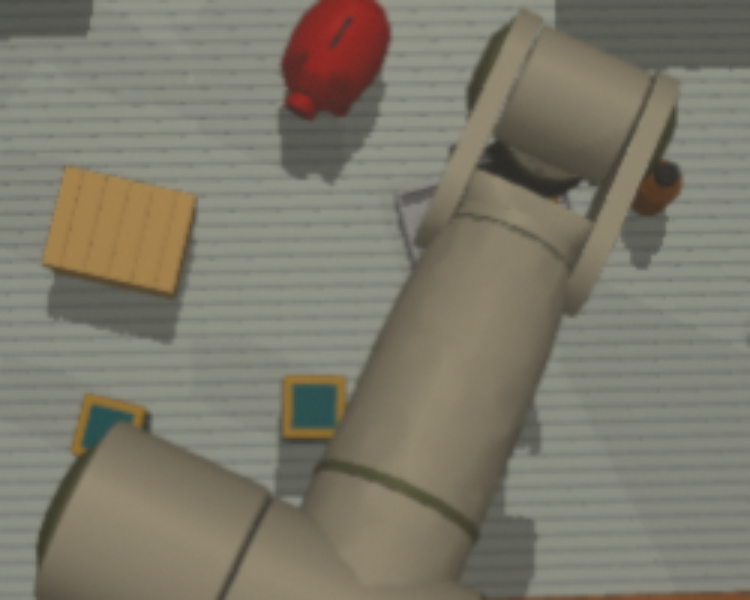

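The tin hangs upright over the tray: its underside centre projects to crop (252,222). The tray's middle is near crop (278,333) and was predicted at (273,324), which agrees within a few mm. Left and middle tins are standing. I let it settle, then hand in.

>>> move_arm(
  targets=[
    [[0.2, 0, 0, 0, 0, 0, 0], [0.2, 0, 0, 0, 0, 0, 0], [0.2, 0, 0, 0, 0, 0, 0], [0.2, 0, 0, 0, 0, 0, 0], [0.2, 0, 0, 0, 0, 0, 0]],
  ],
)

```text
time_s: 16.6
eef_pos: [626.1, -176.9, 181.6]
ee_rot: [0.707, -0.012, 0.707, 0.012]
force: [-0.4, -1.0, -5.9]
grip_width: 0.64
```

Run:
```python
from h import *
go(626,-177,181)
print(np.abs(st()[0]["dq"]).max())
print(ctrl.finish_job())
```

```text
t 16.6 pos [ 626.1 -176.9  181.6] yaw 1.89 x [-0.  0. -1.] grip 0.64 F [-0.38 -0.99 -5.89] T [-0.01  0.   -0.03]
turn share 0.0 shift share after turn [ 0.004 -0.    -0.001] before turn [ 0.004 -0.    -0.001]
0.0024626107414728003
the job is handed in; nothing more can be done
None
```

I hefted the tins from left to right and read about 1.2 N, 3.2 N and 5.9 N, so the right tin is the heaviest. I kept it in hand and handed the job in at 16.6 s, holding it upright and still over the tray with its underside about 15 cm above the shelf.

**Last checks:**
- **Held tin:** the measured hand position is within 1 mm of my estimate of the tray's centre. That estimate could itself be off by about 7 mm, judging by the scene picture; the limit is 45 mm.
- **Lighter tins:** in the pictures, the left and middle tins stand within about 1 mm of where they began. The middle one's yaw fit in the last picture was about 0.5° off.
- **Other things:** nothing else looked moved in the last pictures, though I did not measure this. The arm hid part of the tray in the top view.

**What disagreed:** the left tin was pressed onto the liner with up to about 38 N when I set it back, so I eased off before letting go and lowered the middle one more gently. The left tin's weight rests on only a few scattered readings (0.5 to 1.9 N), but they are clearly the lightest.

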